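# Shim the rocking corner of the jig plate

## Robot

A 6-joint arm with a two-finger parallel gripper is mounted at the origin on the work surface. World frame = base frame: x ahead of the robot, y to its left, z up, the work surface at z = 0. Lengths are in mm, angles in rad, forces in N, time in s.
With the tool pointing down it reaches from about 275 to 825 mm from the base axis. Payload 5.2 kg.
Tool frame: the origin (TCP) lies at the very end of the fingers, on their centre line; the grasp point (between the pads) lies 19 mm behind it; z points along the fingers, y is the direction in which the jaws open and shut (so a half turn about z gives the same grasp; the last joint's range is limited). The gripper opens to 93 mm and grips with 3 to 60 N. Pads are 15 mm wide; open, the fingers measure 128 mm over their backs; the gripper's body (75 mm by 188 mm) begins 65 mm behind the grasp point.
Start: joints at [-1.309, 0.259, 1.535, -0, 1.348, -0.203], TCP at [246.555, -491.646, 218.653] pointing down, gripper open.
Joint ranges: [-3.14, 3.14], [-0.91, 2.08], [0.19, 2.58], [-1.22, 4.36], [0.22, 2.71], [-3.12, 3.12]. Speed limits (rad/s): [2.57, 2.57, 3.14, 3.14, 3.14, 3.14].

## Interface

Orientations are given as [roll, pitch, yaw] about the fixed x, y, z axes, in that order (R = Rz(yaw) Ry(pitch) Rx(roll)).
In Python, from bench import robot gives the robot as it stands. The module is installed in compiled form; this text tells all that it offers. Calls block until the motion is done:
- robot.move_ptp(position, orientation): joint-space move of the TCP to a pose.
- robot.move_linear(position, ori=None, speed=150, f_stop=None): straight line of the TCP; ori=None keeps the orientation; speed is the mean speed in mm/s. With f_stop (N) it stops when the force on the tool has changed by that much, and returns True; else False.
- robot.move_j(angles): joint-space move.
- robot.move_gripper(opening): opening from 0.0 (shut) to 1.0 (fully open); the grip force is fixed at half the most; returns when the fingers have stopped.
- robot.sleep(seconds).
- robot.inverse_kinematics(position, orientation): joint angles nearest the present ones, or None.
- robot.get_image(name): name is "scene" or "top" or "wrist"; returns a dict with "img" (480x640x3 uint8, blue, green, red), "fovy" (degrees; the focal length in pixels is half the picture's height over the tangent of half this angle, whatever the lens; pixels are square), "cx", "cy" (the principal point, pixels), "k1" (the pictures are not rectified: a ray, as slopes to the right and down, at radius r is drawn at 1 + k1 r^2 times it, then the intrinsics apply), "eye" and "orientation" of the camera in the world. Camera axes: x right, y down, z forward; pixel columns grow to the right and rows downward; lengths in mm; the calibration is good to about 2 mm. A picture is of the moment at which its call begins. There is no depth.
A pose or a line that the arm cannot do raises robot.MotionError and nothing moves.
- robot.hand_in(): hands the job in, once; it reports no verdict.
Readings, each from a call of its own:
- robot.current_t(): time.
- robot.current_qpos(): joint angles.
- robot.current_joint_vel(): joint speeds.
- robot.current_joint_efforts(): joint torques, N m.
- robot.current_tcp_pos(): TCP position.
- robot.current_eef_rot(): TCP orientation.
- robot.current_contact_force(): force on the tool from outside, world axes, zero at the start.
- robot.current_ft_torque(): the same for the moment, N m.
- robot.current_gripper_width(): opening from 0.0 (shut) to 1.0 (fully open).
Only numpy, scipy, OpenCV 4.12 (cv2) and the standard library are available. Lean on these libraries where they do the work, as an engineer would, in place of code of your own. Each camera call takes 0.05 s, during which the arm holds its last target.

## Task

Press down on the corners of the steel jig plate with a fingertip, one after another, to find the one that rocks. Then press that corner's brass shim tab down flat, so that the plate bears there too; leave the other three shim tabs standing, pick nothing up and do not disturb the loose things around.

Things in the scene. Friction and masses are not known exactly. Their poses are not given: they have to be found in the camera images.
- frame: Grey frame round the jig plate, 190 x 230 x 34 mm (x, y, z), fixed to the bench and turned up to 0.25 rad; origin on the bench under its centre, x away from the robot, y to the left. Below each plate corner, out of sight, lies a packer; one is 7 mm too thin, so that corner rocks.
- jig_plate: Steel jig plate, 176 x 216 x 10 mm, level at the start, axes as the frame's. Origin 12.4 mm below the middle of its top face, on a sprung mount. A sound corner hardly gives (under 2 mm at 10 N). The rocking one goes down 7 mm under about 5 N on its corner point, then meets its packer; let go, it springs back level.
- plate_mid (a point): Middle of the plate's top face, 40.4 mm above the bench; moves with the plate, z axis normal to the face. A sheet-metal flower and pins are fixed on the plate, within 55 mm of this point and up to 16 mm above the face.
- corner_near_left (a point): Point on the plate's top face at its near left corner (near = robot's side, left = the robot's left), 16 mm in from both edges, 40.4 mm above the bench when level; moves with the plate. A good place to press.
- corner_near_right (a point): Point on the plate's top face at its near right corner (near = robot's side, left = the robot's left), 16 mm in from both edges, 40.4 mm above the bench when level; moves with the plate. A good place to press.
- corner_far_left (a point): Point on the plate's top face at its far left corner (near = robot's side, left = the robot's left), 16 mm in from both edges, 40.4 mm above the bench when level; moves with the plate. A good place to press.
- corner_far_right (a point): Point on the plate's top face at its far right corner (near = robot's side, left = the robot's left), 16 mm in from both edges, 40.4 mm above the bench when level; moves with the plate. A good place to press.
- tab_near_left (a point): Point on top of the near left corner's brass shim tab, on its midline, 40 mm from its hinge; moves with the tab. The tab, 26 x 61 x 3 mm, is hinged on the frame's outer edge beside that corner, 34 mm above the bench, and points outwards (left or right), bent up about 37 degrees. Pressed flat, its upper face is level, 34 mm above the bench.
- shim_near_left (a joint): Bend of that shim tab, rad: 0 fully standing (as at the start), grows as it is pressed down, 0.65 flat (stop). Some 5 N at its tab point bends it and it stays where it is left; flat, its wedge has raised the corner's packer by 7 mm.
- tab_near_right (a point): Point on top of the near right corner's brass shim tab, on its midline, 40 mm from its hinge; moves with the tab. The tab, 26 x 61 x 3 mm, is hinged on the frame's outer edge beside that corner, 34 mm above the bench, and points outwards (left or right), bent up about 37 degrees. Pressed flat, its upper face is level, 34 mm above the bench.
- shim_near_right (a joint): Bend of that shim tab, rad: 0 fully standing (as at the start), grows as it is pressed down, 0.65 flat (stop). Some 5 N at its tab point bends it and it stays where it is left; flat, its wedge has raised the corner's packer by 7 mm.
- tab_far_left (a point): Point on top of the far left corner's brass shim tab, on its midline, 40 mm from its hinge; moves with the tab. The tab, 26 x 61 x 3 mm, is hinged on the frame's outer edge beside that corner, 34 mm above the bench, and points outwards (left or right), bent up about 37 degrees. Pressed flat, its upper face is level, 34 mm above the bench.
- shim_far_left (a joint): Bend of that shim tab, rad: 0 fully standing (as at the start), grows as it is pressed down, 0.65 flat (stop). Some 5 N at its tab point bends it and it stays where it is left; flat, its wedge has raised the corner's packer by 7 mm.
- tab_far_right (a point): Point on top of the far right corner's brass shim tab, on its midline, 40 mm from its hinge; moves with the tab. The tab, 26 x 61 x 3 mm, is hinged on the frame's outer edge beside that corner, 34 mm above the bench, and points outwards (left or right), bent up about 37 degrees. Pressed flat, its upper face is level, 34 mm above the bench.
- shim_far_right (a joint): Bend of that shim tab, rad: 0 fully standing (as at the start), grows as it is pressed down, 0.65 flat (stop). Some 5 N at its tab point bends it and it stays where it is left; flat, its wedge has raised the corner's packer by 7 mm.
- hex_nut: Loose steel hex nut, about 33 mm across, 13 mm high, on the bench between the two left shim tabs; origin under its centre. To be left alone.
- stub: Loose stub of square steel tube standing upright, 24 x 24 x 50 mm, between the two right shim tabs; origin under its centre. To be left alone.
- gel_tin: Loose closed jar, 66 mm across, 75 mm high; origin under its centre. To be left alone.
- hammer: Loose hammer lying on the bench; origin on the bench under its middle, handle to its -x. To be left alone.
- wrench: Loose wrench lying on the bench, along its x; origin under its middle. To be left alone.
- magnet_block: Loose grey holding magnet, 55 x 28 x 55 mm; origin under its centre. To be left alone.
- flower: Loose sheet-steel flower, 106 mm across, 6 mm thick, lying flat; origin under its centre. To be left alone.

How it is judged (in metres and radians):
On the way, in this order (a step that is already met when the one before it is completed fails the run):
1. a finger presses the rocking corner down by more than 4 mm (contact force between the fingers and jig_plate above 1 N and height (world z) of any of corner_near_left, corner_near_right, corner_far_left, corner_far_right below 0.0364 m and value of joint each of shim_near_left, shim_near_right, shim_far_left, shim_far_right below 0.12 rad), for 0.1 s.
2. one shim tab is flat, the other three still stand (((value of joint shim_near_left above 0.57 rad and value of joint each of shim_near_right, shim_far_left, shim_far_right below 0.12 rad) or (value of joint shim_near_right above 0.57 rad and value of joint each of shim_near_left, shim_far_left, shim_far_right below 0.12 rad) or (value of joint shim_far_left above 0.57 rad and value of joint each of shim_near_left, shim_near_right, shim_far_right below 0.12 rad) or (value of joint shim_far_right above 0.57 rad and value of joint each of shim_near_left, shim_near_right, shim_far_left below 0.12 rad))), for 0.2 s.
At the end, for the whole second after the job is handed in: Exactly one shim tab is flat (bend over 0.57 of 0.65 rad), the other three still stand (bend under 0.12 rad), and the plate is level within 0.015 rad: flattening the shim of a sound corner jacks the plate out of level or jams (((value of joint shim_near_left above 0.57 rad and value of joint each of shim_near_right, shim_far_left, shim_far_right below 0.12 rad) or (value of joint shim_near_right above 0.57 rad and value of joint each of shim_near_left, shim_far_left, shim_far_right below 0.12 rad) or (value of joint shim_far_left above 0.57 rad and value of joint each of shim_near_left, shim_near_right, shim_far_right below 0.12 rad) or (value of joint shim_far_right above 0.57 rad and value of joint each of shim_near_left, shim_near_right, shim_far_left below 0.12 rad)) and angle between plate_mid's own z axis and vertical below 0.015 rad); the robot touches nothing.
It fails at once if a shim tab of a second corner is bent (value of joint each of shim_near_left, shim_near_right above 0.15 rad or value of joint each of shim_near_left, shim_far_left above 0.15 rad or value of joint each of shim_near_left, shim_far_right above 0.15 rad or value of joint each of shim_near_right, shim_far_left above 0.15 rad or value of joint each of shim_near_right, shim_far_right above 0.15 rad or value of joint each of shim_far_left, shim_far_right above 0.15 rad).
It fails at once if a loose thing is lifted, carried or pushed more than 20 mm (distance of any of hex_nut, stub, gel_tin, hammer, wrench, magnet_block, flower from where it was at the start of the episode above 0.02 m).
It also fails if it takes over 54 s, if anything falls off the work surface, if the arm or the gripper's body presses on something with over 40 N, if the wrist force passes 120 N, or if a joint passes its speed limit or range.

## Working session

There is one attempt and no reset: what is moved stays moved. The work goes in short steps, each a Python script; the robot and the scene stay as the last script left them, time stands still between calls to the robot, and variables do not carry over. Pictures are saved under pics/ and viewed, and the job is handed in when it is done.

```bash
mkdir -p pics
cat > h.py <<'E'
import numpy as np, cv2
from scipy.spatial.transform import Rotation as R
from bench import robot
def cam(n):
    d=robot.get_image(n); return d
def Rc(d):
    o=np.array(d["orientation"],float)
    return R.from_euler('xyz',o).as_matrix() if o.shape==(3,) else o
def K(d):
    f=240/np.tan(np.radians(d["fovy"])/2); return f
def proj(d,P):
    P=np.atleast_2d(P); c=(P-np.array(d["eye"]))@Rc(d)
    s=c[:,:2]/c[:,2:]; r2=(s**2).sum(1,keepdims=True)
    return s*(1+d["k1"]*r2)*K(d)+[d["cx"],d["cy"]]
def back(d,uv,z):
    uv=np.atleast_2d(np.array(uv,float)); q=(uv-[d["cx"],d["cy"]])/K(d); s=q.copy()
    for _ in range(30): s=q/(1+d["k1"]*(s**2).sum(1,keepdims=True))
    v=np.c_[s,np.ones(len(s))]@Rc(d).T; e=np.array(d["eye"])
    return e+v*((z-e[2])/v[:,2:])
E
python3 - <<'E'
from h import *
import pickle
for n in ("scene","top","wrist"):
    d=cam(n); cv2.imwrite(f"pics/{n}0.png",d["img"]); pickle.dump(d,open(n+".pkl","wb"))
    print(n,{k:v for k,v in d.items() if k!="img"})
print(robot.current_t())
E
```

```text
scene {'fovy': 49.27755810816375, 'cx': 321.19855999875574, 'cy': 238.1245242660777, 'k1': 0.03639917193625945, 'eye': array([1399.91099135,   22.66084353,  813.27757074]), 'orientation': array([-2.29247853, -0.00721461,  1.57590157])}
top {'fovy': 46.41724327854617, 'cx': 321.54780597875015, 'cy': 237.69932048781084, 'k1': -0.04424131454139977, 'eye': array([ 420.29857928,   11.91980151, 1247.72480991]), 'orientation': array([-3.03369642, -0.01247175, -1.54245415])}
wrist {'fovy': 66.19054294071461, 'cx': 317.94604592197703, 'cy': 245.88994775527527, 'k1': 0.008051442238132759, 'eye': array([ 312.14208986, -458.15601085,  384.89773689]), 'orientation': array([ 2.86792414e+00,  5.23358893e-04, -1.10631260e+00])}
0.15
```

View pics/top0.png

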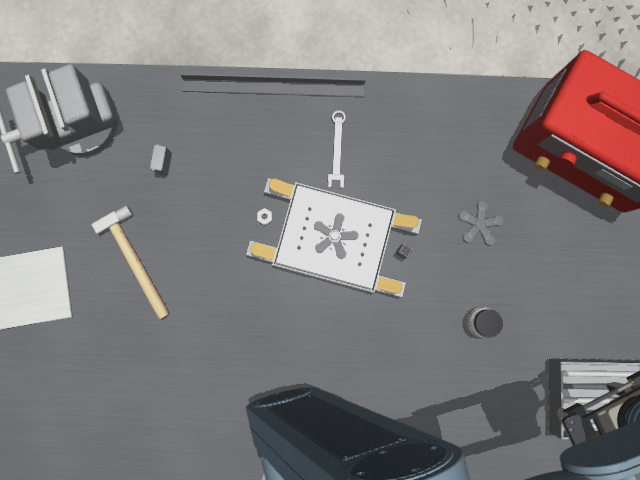

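View pics/scene0.png

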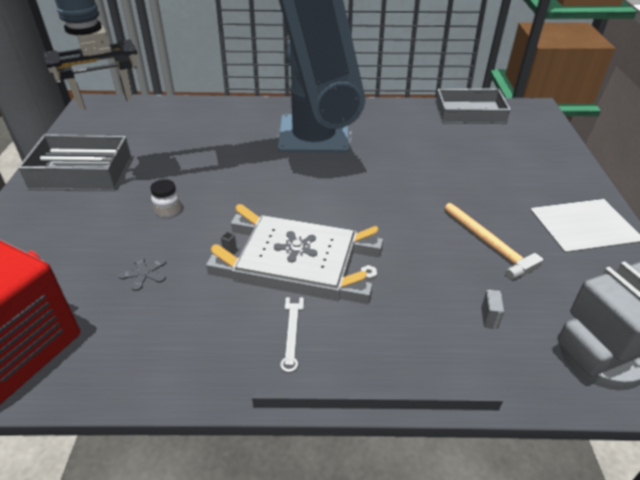

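Top view: the plate corners are near (296,184), (396,208), (375,292) and (274,265). Brass tabs stand at the left and right, with the nut at (264,216) and the stub at (404,251). I'll zoom in to refine these.

Run:
```python
import cv2,pickle
d=pickle.load(open("top.pkl","rb"))
c=d["img"][165:310,235:435]; cv2.imwrite("pics/topz.png",cv2.resize(c,None,fx=4,fy=4,interpolation=cv2.INTER_CUBIC))
```

```text
(no output)
```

View pics/topz.png

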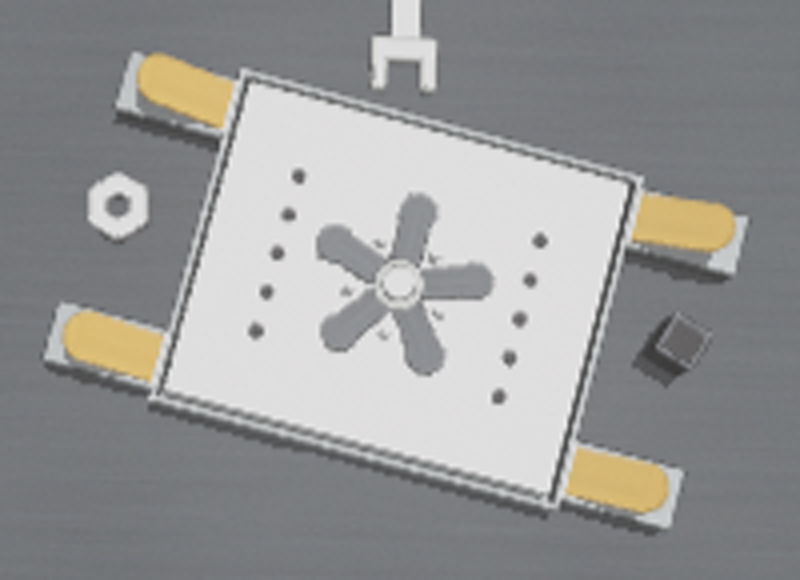

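Zoomed plate corners: far left (247,80), far right (633,184), near right (550,496), near left (164,392). Next I'll fit the pose.

```bash
cat >> h.py <<'E'
def W(c,yaw,p,z):
    p=np.atleast_2d(p); cs,sn=np.cos(yaw),np.sin(yaw)
    return np.c_[c[0]+cs*p[:,0]-sn*p[:,1], c[1]+sn*p[:,0]+cs*p[:,1], np.full(len(p),z)]
CN={'nl':(-72,92),'nr':(-72,-92),'fl':(72,92),'fr':(72,-92)}
E
python3 - <<'E'
from h import *
import pickle
from scipy.optimize import least_squares
d=pickle.load(open("top.pkl","rb"))
uv=np.array([(247,80),(633,184),(550,496),(164,392)])/4.+[235,165]-.375
m=np.array([(88,108),(88,-108),(-88,-108),(-88,108)])
r=least_squares(lambda x:(proj(d,W(x[:2],x[2],m,40.4))-uv).ravel(),[450,0,0])
print(r.x,np.abs(r.fun).max()); x=r.x
np.save("pose.npy",x)
s=pickle.load(open("scene.pkl","rb"))
for D,n in((d,"top"),(s,"scene")):
    im=cv2.resize(D["img"],None,fx=4,fy=4,interpolation=cv2.INTER_CUBIC)
    pts=[W(x[:2],x[2],m,40.4)]+[W(x[:2],x[2],[p],40.4) for p in CN.values()]
    # tab pts: y at 115+40*cos.65 ; z=34+40 sin .65
    pts+= [W(x[:2],x[2],[(a*72,b*(115+40*np.cos(.65)))],34+40*np.sin(.65)) for a in(1,-1) for b in (1,-1)]
    q=proj(D,np.vstack(pts)); c=q.mean(0)
    for u in q: cv2.circle(im,tuple(int(v) for v in 4*u+1.5),4,(0,0,255),-1)
    a=(4*c-[400,290]).astype(int); cv2.imwrite(f"pics/{n}_fit.png",im[a[1]:a[1]+580,a[0]:a[0]+800])
for n,(px,z) in dict(nut=((264.6,216.5),13),stub=((406,250.5),50)).items(): 
    p=back(d,[px],z)[0]; print(n,p)
E
```

```text
[ 5.55312010e+02 -2.69691172e+01 -2.34064232e-01] 0.6147713177645073
nut [598.12512576 128.40788837  13.        ]
stub [ 528.09743191 -181.92172269   50.        ]
```

View pics/top_fit.png

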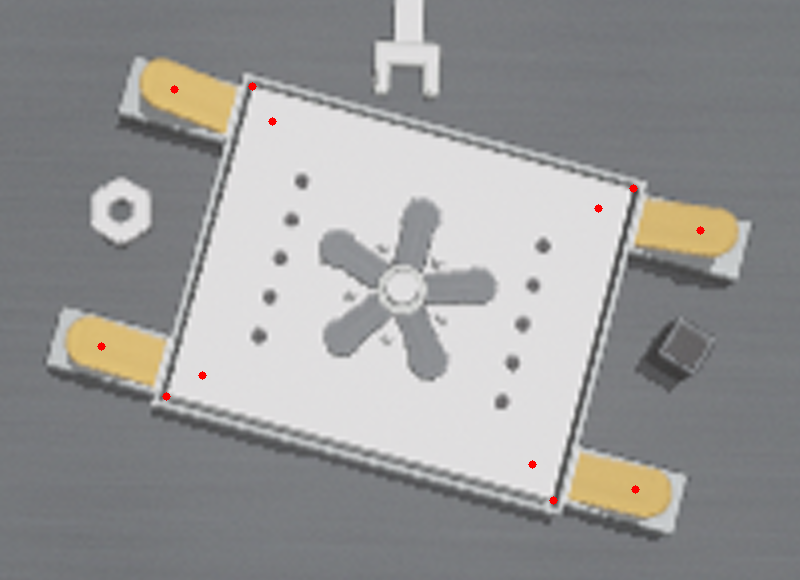

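View pics/scene_fit.png

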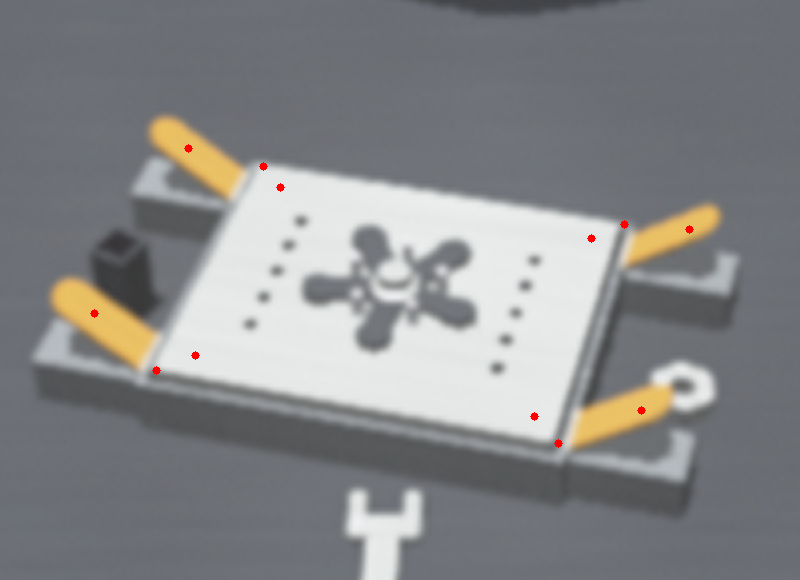

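The fit agrees in both views: the red dots fall on the corners and tab points. Now I'll probe with the gripper shut, jaws along the plate's y and contact slightly inboard so the fingers clear the frame rim.

Run:
```python
from h import *
x=np.load("pose.npy"); yaw=x[2]
print(robot.current_eef_rot())
robot.move_gripper(0.0)
def P(k,z): 
    a,b=CN[k]; return W(x[:2],yaw,[(np.sign(a)*71,np.sign(b)*86)],z)[0]
best=None
for yw in (yaw,yaw+np.pi):
    q=robot.inverse_kinematics(P('nr',150),[np.pi,0,yw]); print(q)
    if q is not None and (best is None or abs(q[5])<best[0]): best=(abs(q[5]),yw)
ori=[np.pi,0,best[1]]; np.save("ori.npy",ori)
robot.move_ptp(P('nr',150),ori)
for k in ('nr','fr','fl','nl'):
    robot.move_linear(P(k,75 if k=='nr' else 90)); robot.move_linear(P(k,47),speed=80)
    h=robot.move_linear(P(k,31),speed=12,f_stop=8)
    robot.sleep(.3)
    p=robot.current_tcp_pos(); f=robot.current_contact_force()
    print(k,h,np.round(p,2),np.round(f,2),robot.current_t())
    if p[2]<36: 
        d=cam("scene"); cv2.imwrite("pics/press.png",d["img"])
    robot.move_linear(P(k,90))
    if p[2]<36: print("ROCKS",k); break
```

```text
[-3.14026314e+00 -3.07091379e-04  4.64752012e-01]
[-4.34315940e-01  1.86584535e-01  1.80787905e+00 -4.44089210e-16
  1.14712906e+00  1.37054462e+00]
[-0.43431594  0.18658453  1.80787905  0.          1.14712906 -1.77104804]
nr True [466.31 -94.2   40.21] [-1.35 -0.05  6.37] 5.4583
fr True [ 604.51 -127.1    40.24] [-0.87  0.09  5.47] 8.7667
fl True [644.95  40.36  34.61] [-0.98 -0.24  5.84] 12.5833
ROCKS fl
```

The near right and far right corners held at 40.2 mm. The far left corner went down to 34.6 mm at a similar force, so it is the rocking one. Next I'll press its tab.

Run:
```python
from h import *
x=np.load("pose.npy"); yaw=x[2]; ori=np.load("ori.npy")
T=lambda z: W(x[:2],yaw,[(72,153)],z)[0]
robot.move_linear(T(95),ori=ori)
robot.move_linear(T(76),speed=60)
h=robot.move_linear(T(33.5),speed=20,f_stop=30); robot.sleep(.4)
print(h,np.round(robot.current_tcp_pos(),2),np.round(robot.current_contact_force(),2))
robot.move_linear(T(120))
robot.move_linear(W(x[:2],yaw,[(-100,0)],230)[0])
print(robot.current_t(),robot.current_contact_force())
for n in("top","scene"):
    d=cam(n); q=proj(d,W(x[:2],yaw,[(0,0)],40))[0]
    im=cv2.resize(d["img"],None,fx=4,fy=4,interpolation=cv2.INTER_CUBIC); a=(4*q-[400,290]).astype(int)
    cv2.imwrite(f"pics/{n}_after.png",im[a[1]:a[1]+580,a[0]:a[0]+800])
```

```text
False [661.38 105.36  34.2 ] [0.83 3.37 7.78]
19.475 [ 0.11000069  0.96400931 -0.46647324]
```

View pics/scene_after.png

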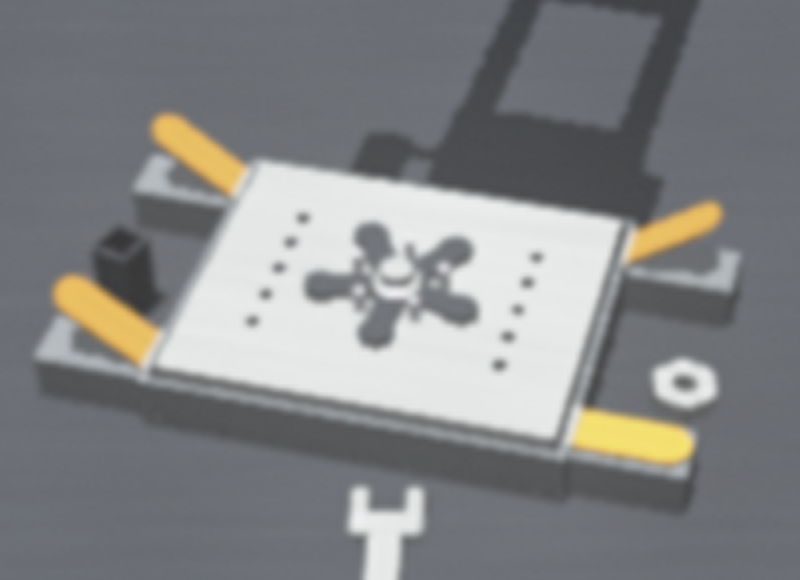

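View pics/top_after.png

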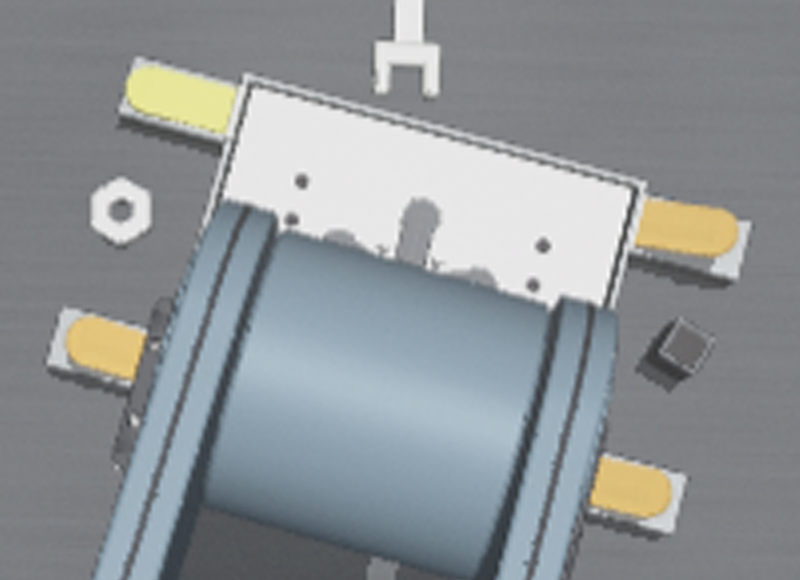

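The scene view shows the far left tab lying flat in its seat at (635,437) and the other three still standing. The plate looks level, and the nut, stub and wrench haven't moved. The arm is clear, so I'm handing in.

```bash
python3 -c "
from bench import robot
robot.sleep(.3); robot.hand_in(); print(robot.current_t())"
```

```text
the job is handed in; nothing more can be done
the job is handed in; nothing more can be done
```

The far left corner was the one that rocked. I pressed its shim tab down flat and handed the job in, with the clock at about 20 s of the 54 s allowed.

- **Finding the corner:** I pressed with the gripper shut until the force had changed by 8 N. The near right and far right corners stopped at 40.2 mm. The far left sank to 34.6 mm and was held there for 0.3 s. I then stopped, so the near left corner was never tested.
- **Pressing the tab:** The fingertip ended at 34.2 mm, against 34 mm for fully flat, with about 8 N on it.
- **Last checks:** In the pictures after the press, the far left tab lies flat, the other three stand, and the nut, stub and wrench are where they were. The plate looked level. I judged that by eye and did not press the far left corner again to confirm that it now bears. The jar, hammer, magnet and loose flower were outside these close-ups. The arm was clear at about 230 mm height, with about 1 N left on the force reading.

No check failed or disagreed.

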